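Drift the dish carriage into line and clamp it

TASK

The carriage that holds the culture dish has crept along its slide, so the hole in its bar no longer lines up with the hole in the bridge plate above it. Take the tapered drift from its tube, start its point down through both holes and press it fully home so that it pulls the bar into line; with the drift still home, swing the clamp lever round to its closed stop, and then draw the drift out and stand it back in its tube. Only the drift may move the carriage (do not push the carriage, bar or dish with the robot), do not close the lever while the holes are out of line, and leave the loose jar, glass dish, timer and flask where they are.

Things in the scene. Friction and masses are not known exactly. Their poses are not given: they have to be found in the camera images.
- bench: Fixed aluminium slide bench, base 130 (x) by 430 (y) by 10 mm, yaw within 0.3 rad. Origin at table height below the bridge hole; its y runs along the slide to the dish carriage, z up. Bridge plate over the origin: 110 (x) by 74 (y), 20 mm thick, top 105 mm above the table, vertical 32 mm through hole. The carriage's bar slides 2 mm below it, with 61 mm of free space under the bar.
- bridge_hole (a point): Centre of the mouth of the bridge hole, on the top face of the bridge plate (105 mm above the table). Axes as the bench.
- carriage: Steel bar (60 mm wide, 12 thick, underside 71 mm above the table) with a square 112 mm plate and petri dish at its +y end. Origin: centre of the bar's 32 mm through hole, at the underside. Slides only along the bench's y with about 4 N friction and stays put; its hole starts 6.5 to 10 mm towards +y of the bridge hole. In line: straight below the bridge hole.
- lever (a joint): Clamp lever about a vertical axis, rad: 0 open (arm along the bench's -x, towards the robot), anticlockwise from above to 1.57 at its closed stop (arm along the bench's -y, away from the bridge). Starts at 0 to 0.25. Moves with some 2 N at the knob, stays where it is left.
- lever_pivot (a point): Point on the lever's axis, at the lever's underside 101 mm above the table, on a dark saddle over the bar; lies 125 mm along the bench's -y from the bridge hole. The arm's top is at 113 mm.
- lever_knob (a point): Top centre of the round upright knob at the lever's end, 70 mm from the pivot axis; knob about 18 mm in diameter, its free part reaching from 113 to 153 mm above the table.
- drift: Loose steel drift, 132 mm, 0.16 kg, upright. Origin at its point, z up to the head: 0-56 mm taper from 6 to 30.5 mm diameter; to 90 straight 30.5 mm; flange 44 mm across, 6 thick (underside = shoulder, z 90); grip 26 mm across, 36 high, slightly domed top. Let go in the offset holes it sticks 15-35 mm short; 10-25 N on top sends it home, in two pushes if it binds. Home: its top at 147 mm.
- holder: Upright fixed tube with a foot disc: origin at the centre of its underside, outside diameter 52 mm, inside diameter 36 mm, rim 100 mm above the table, inner floor 9 mm. The drift stands in it upright with its shoulder on the rim (drift origin 10 mm above the table).
- jar: Loose round cotton jar, 94 mm diameter, 69 mm high, a bystander; origin under its centre.
- glass_dish: Loose empty glass petri dish, 89 mm diameter, 14 mm high, a bystander; origin under its centre.
- kitchen_timer: Loose round timer, 62 mm diameter, 35 mm high, a bystander; origin under its centre.
- flask: Loose blue round flask, 62 mm diameter, 90 mm high, a bystander; origin under its centre.
Not all that is in view belongs to the job. Leave any red look-alike of the holder alone.

How it is judged:
By the outcome, as a careful person would: the job done as asked, in the order asked, and still so for the second after the job is handed in, with the robot touching nothing.
It also fails if it takes over 72 s, if anything falls off the work surface, if the arm or the gripper's body presses on something with over 40 N, if the wrist force passes 120 N, or if a joint passes its speed limit or range.

ROBOT

A 6-joint arm with a two-finger parallel gripper is mounted at the origin on a cart in front of the work surface, level with it; the furniture and walls round the work are solid. World frame = base frame: x ahead of the robot, y to its left, z up, the work surface at z = 0. Lengths are in m, angles in degrees, forces in N, time in s.
With the tool pointing down it reaches from about 0.3 to 0.75 m from the base axis. Payload 8.5 kg.
Tool frame: the origin (TCP) lies at the very end of the fingers, on their centre line; the grasp point (between the pads) lies 19 mm behind it (env.hold_point_z is the distance from the TCP to the grasp point, in m); z points along the fingers, y is the line along which they close (so a half turn about z gives the same grasp; the last joint's range is limited). The gripper opens to 85 mm and grips with 20 to 120 N. Pads are 22 mm wide; open, the fingers measure 114 mm over their backs; the gripper's body (76 mm by 85 mm) begins 54 mm behind the grasp point. The pads swing forward as they close: fully open they stand 13 mm farther back than shut.
Start: joints at [64.727, 21.807, 74.336, -0, 83.858, -12.336], TCP at [0.123, 0.536, 0.231] pointing down, gripper open.
Joint ranges: [-178.18, 178.18], [-50.72, 133.34], [12.68, 142.11], [-81.47, 261.47], [9.98, 163.14], [-165.26, 165.26]. Speed limits (degrees/s): [136.94, 136.94, 180, 180, 180, 180].

INTERFACE

Orientations are given as a 3x3 rotation matrix whose columns are the frame's x, y, z axes.
In Python, from rig import env, optics gives the robot as it stands.
- The arm moves only by the shell command python3 -m jog 'ROWS' [OPENING] [FORCE]. ROWS is JSON, a list of rows, each an object with "linear": the shift along the tool's x, y, z in units of 40 mm (1.0 is 40 mm), a list of three; "roll": the turn about the tool's z in units of 5 degrees (1.0 is 5 degrees). A call has 1 to 12 rows; each row shifts and turns the commanded pose from where the row before left it, along the tool's axes as they then stand; what a row does not reach is not made up. A row lasts 1/12 s, in which the tool goes at most 41.7 mm and 7.16 degrees, less where a joint would pass 70% of its speed; a pose out of reach is approached as far as the arm can. A call is refused whole if a number of a shift passes 1 or a number of a turn 1, either way. A call with a gripper value outside its range is refused whole. OPENING is the opening, from -1 (shut) to 1 (fully open), set as the call begins (- or left out, the last holds). The fingers move at their own pace and stop on an object; FORCE is the grip in N (left out, the last holds). Time passes only in rows, so rows that do not move let the fingers close. It gives the time, the measured TCP pose, the force, the opening and the grip force at its end, in the units of the state.
- env.observe(): the state, without advancing time (a new reading comes with each control period).
- optics.get_image(name): name is "scene" or "top"; returns the picture (384x512x3 uint8, red, green, blue); there is no depth.
- optics.calibration(name): a dict with "fov_y" (degrees; the focal length in pixels is half the picture's height over the tangent of half this angle, whatever the lens; pixels are square), "cx", "cy" (the principal point, pixels), "T" (4x4, takes a point from camera to world coordinates). Camera axes: x right, y down, z forward; pixel columns grow to the right and rows downward; lengths in m; the calibration is good to about 2 mm. A picture is of the moment at which its call begins. calibration takes no time and is no camera call.
- env.close_job(): hands the job in; it is judged then, once.
The state is a dict: "time_s": time; "q": joint angles; "qvel": joint speeds; "joint_efforts": joint torques, N m; "position": TCP position; "tool_rot": TCP orientation; "ft_force": force on the tool from outside, world axes, zero at the start; "wrist_torque": the same for the moment, N m; "grip_width": finger opening in m; "gripper_force": force on a finger pad.
Only numpy, scipy, OpenCV 4.12 (cv2) and the standard library are available. Lean on these libraries where they do the work, as an engineer would, in place of code of your own. Each camera call takes 0.05 s, during which the arm holds its last target. There are 200 camera calls.

## Working session

There is one attempt and no reset: what is moved stays moved. The work goes in short steps, Python scripts to look and compute and a shell command to move; the robot and the scene stay as the last step left them, time stands still between calls to the robot, and variables do not carry over. Pictures are saved under pics/ and viewed, at most 10 in all, crops included, and the job is handed in when it is done.

```bash
ls; mkdir -p pics; python3 - <<'E'
from rig import env, optics
import cv2, numpy as np
np.set_printoptions(precision=4,suppress=True)
for n in ("scene","top"):
    im=optics.get_image(n); cv2.imwrite(f"pics/{n}0.png",cv2.cvtColor(im,cv2.COLOR_RGB2BGR))
    c=optics.calibration(n); print(n,{k:v for k,v in c.items() if k!='T'}); print(np.array(c['T']))
s=env.observe(); print(s['position'],np.array(s['tool_rot']),s['ft_force'],s['grip_width'],s['time_s'],env.hold_point_z)
E
```

```text
pics
scene {'fov_y': 45.352581010430285, 'cx': 260.5275631430789, 'cy': 188.3088348411315}
[[-0.4835 -0.6596  0.5755 -0.1056]
 [-0.8753  0.3676 -0.3142  0.1935]
 [-0.0043 -0.6556 -0.7551  0.9914]
 [ 0.      0.      0.      1.    ]]
top {'fov_y': 56.999753069961415, 'cx': 256.5165773822699, 'cy': 195.93005470504505}
[[ 0.0096 -0.9784  0.2065  0.3938]
 [-1.     -0.0095  0.0017 -0.1869]
 [ 0.0003 -0.2065 -0.9785  0.9971]
 [ 0.      0.      0.      1.    ]]
[0.123  0.5358 0.2308] [[-0.9746  0.2238 -0.0005]
 [ 0.2238  0.9746 -0.0012]
 [ 0.0002 -0.0012 -1.    ]] [-0.3663  0.5472  1.0618] 0.08510698728073747 0.1 0.0187
```

View pics/scene0.png

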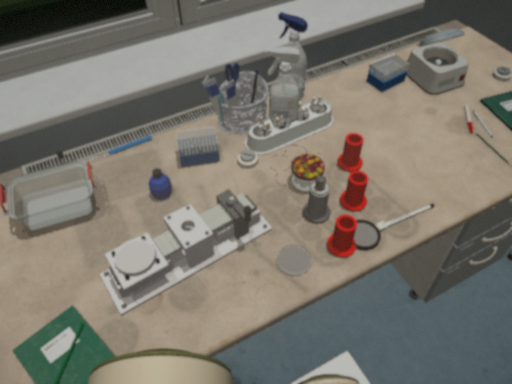

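View pics/top0.png

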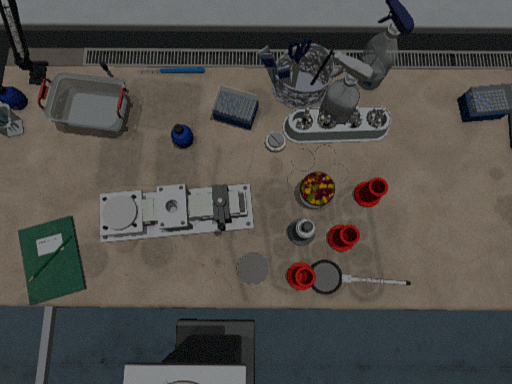

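Scene view: the drift stands in the grey holder at about (317,195), with the bridge hole near (188,226) and the lever near (235,205). Top view: drift (304,228), bridge hole (172,206), lever saddle (221,200), knob (221,223). Candidates for the holder are grey (303,232) and red look-alikes at (302,276), (344,237) and (372,192). I choose the grey one with the drift in it and check it in close crops.

```bash
python3 - <<'E'
import cv2,numpy as np
a=cv2.imread("pics/top0.png");b=cv2.imread("pics/scene0.png")
def crop(im,x0,y0,w,h,s,n):
    c=cv2.resize(im[y0:y0+h,x0:x0+w],None,fx=s,fy=s,interpolation=cv2.INTER_CUBIC)
    c=cv2.convertScaleAbs(c,alpha=1.4,beta=10)
    for x in range((x0+9)//10*10,x0+w,10): cv2.line(c,((x-x0)*s,0),((x-x0)*s,12 if x%50 else 30),(0,255,255),1)
    for y in range((y0+9)//10*10,y0+h,10): cv2.line(c,(0,(y-y0)*s),(12 if y%50 else 30,(y-y0)*s),(0,255,255),1)
    cv2.imwrite(n,c)
crop(a,130,170,200,100,4,"pics/topc.png")
crop(b,140,165,200,110,4,"pics/scenec.png")
E
```

```text
(no output)
```

View pics/topc.png

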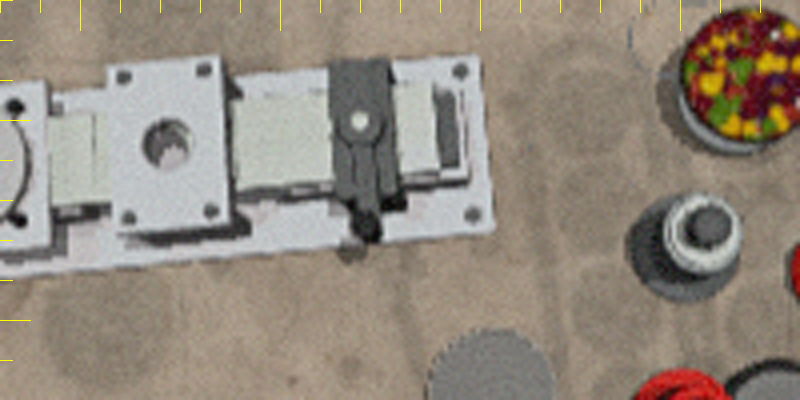

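View pics/scenec.png

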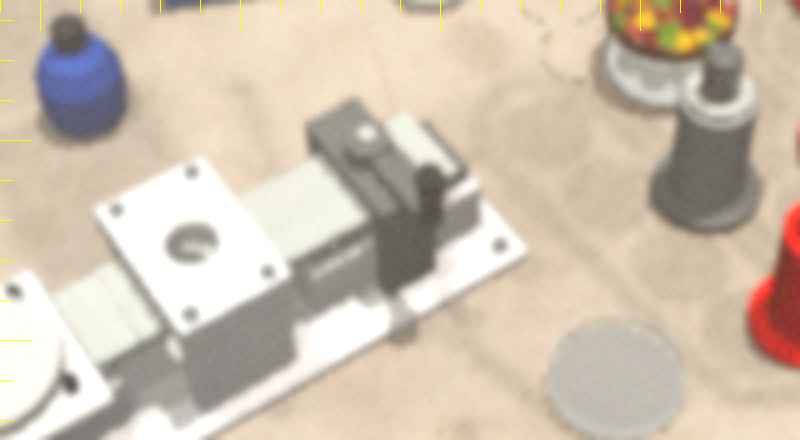

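Crops confirm the drift (dark head, pale flange) in the grey holder. Top: head (307.5,226.3), flange (305.5,228.5), hole (172,206), lever screw (219.8,200.3), knob top (222,226.5). Scene: head (321,178), flange (319.5,188), hole (188,225.8), screw (231.5,199.3), knob top (247.8,208).

```bash
cat > h.py <<'E'
import numpy as np
from rig import env, optics
from scipy.optimize import least_squares
np.set_printoptions(precision=4,suppress=True)
C={n:optics.calibration(n) for n in("scene","top")}
def proj(n,p):
    c=C[n];T=np.array(c['T']);q=T[:3,:3].T@(np.asarray(p)-T[:3,3]);f=192/np.tan(np.radians(c['fov_y']/2))
    return np.array([c['cx']+f*q[0]/q[2],c['cy']+f*q[1]/q[2]])
def ray(n,uv,z):
    c=C[n];T=np.array(c['T']);f=192/np.tan(np.radians(c['fov_y']/2))
    d=T[:3,:3]@[(uv[0]-c['cx'])/f,(uv[1]-c['cy'])/f,1];return T[:3,3]+d*(z-T[2,3])/d[2]
def tri(t,s):
    r=least_squares(lambda p:np.r_[proj('top',p)-t,proj('scene',p)-s],[.45,0,.1]);return r.x,r.fun
E
python3 - <<'E'
from h import *
P=dict(hole=((172,206),(188,225.75)),b1=((160.75,189.25),(169,217.5)),b2=((181,187.5),(188,208)),b3=((182.75,222.75),(206.75,232.75)),b4=((162,224.5),(187.5,243.75)),
screw=((219.75,200.25),(231.5,199.25)),knob=((222,226.5),(247.75,208)),head=((307.5,226.25),(321,178)),flange=((305.5,228.5),(319.5,188.5)))
R={}
for k,(t,s) in P.items():
    x,f=tri(t,s);R[k]=x;print(k,x,f.round(2))
b=[R[f'b{i}'] for i in(1,2,3,4)]
c=np.mean(b,0);print('bolt centre',c)
print('yaw by bolts',np.degrees(np.arctan2(*((b[0]+b[1]-b[2]-b[3])[1::-1]))))
for n in('top','scene'):
  i=0 if n=='top' else 1
  h=ray(n,P['hole'][i],.105);v=ray(n,P['screw'][i],.115);print(n,'hole',h,'screw',v,'dist',np.linalg.norm(h-v),'yaw',np.degrees(np.arctan2((v-h)[0],-(v-h)[1])), 'head',ray(n,P['head'][i],.142),'fl',ray(n,P['flange'][i],.106),'knob',ray(n,P['knob'][i],.153))
E
```

```text
hole [0.5546 0.0323 0.0997] [ 0.  0. -0. -0.]
b1 [0.5979 0.0634 0.1025] [-0. -0.  0.  0.]
b2 [0.6033 0.0113 0.1018] [-0.01 -0.01  0.01  0.  ]
b3 [0.5112 0.0019 0.1031] [-0.13 -0.11  0.15  0.04]
b4 [0.506  0.0542 0.1017] [ 0.09  0.08 -0.11 -0.03]
screw [ 0.5683 -0.0918  0.1121] [ 0.06  0.05 -0.07 -0.02]
knob [ 0.4975 -0.1022  0.1483] [-0.3  -0.24  0.37  0.08]
head [ 0.5007 -0.3104  0.1383] [-0.02 -0.01  0.02  0.  ]
flange [ 0.5002 -0.3105  0.0986] [-0.17 -0.13  0.22  0.02]
bolt centre [0.5546 0.0327 0.1023]
yaw by bolts 5.775982322817128
top hole [0.5536 0.031  0.105 ] screw [ 0.5678 -0.092   0.115 ] dist 0.12419556929748132 yaw 6.5994364389375635 head [ 0.5002 -0.3099  0.142 ] fl [ 0.499  -0.3099  0.106 ] knob [ 0.4963 -0.1035  0.153 ]
scene hole [0.5507 0.0332 0.105 ] screw [ 0.5659 -0.091   0.115 ] dist 0.1255948529098599 yaw 7.017493885533588 head [ 0.4982 -0.3082  0.142 ] fl [ 0.4955 -0.3059  0.106 ] knob [ 0.4947 -0.1     0.153 ]
```

```bash
cat >> h.py <<'E'
def go(target,H=None):
    "tool-unit shift from measured pose to world target; roll units to heading H of tool y (deg)"
    s=env.observe();R=np.array(s['tool_rot']);p=np.array(s['position'])
    h=np.degrees(np.arctan2(R[1,1],R[0,1]))
    print('t',round(s['time_s'],2),'p',p,'H',round(h,2),'ft',np.array(s['ft_force']).round(1),'grip',round(s['grip_width'],4),'q',np.array(s['q']).round(1))
    d=R.T@(np.array(target)-p)/.04
    print('units',d.round(3),'rows>=',np.linalg.norm(d).round(2), 'roll', None if H is None else round(((h-H+180)%360-180)/5,2))
E
python3 -m jog '[{"linear":[-0.74,-0.44,-0.05]},{"linear":[-0.74,-0.44,-0.05]},{"linear":[-0.74,-0.44,-0.05]},{"linear":[-0.74,-0.44,-0.05]},{"linear":[-0.74,-0.44,-0.05]},{"linear":[-0.74,-0.44,-0.05]},{"linear":[-0.74,-0.44,-0.05]},{"linear":[-0.74,-0.44,-0.05]},{"linear":[-0.74,-0.44,-0.05]},{"linear":[-0.74,-0.44,-0.05]},{"linear":[-0.74,-0.44,-0.05]},{"linear":[-0.74,-0.44,-0.05]}]' 1
python3 -c "
from h import *
go((.5,-.31,.22),-84)"
```

```text
t 0.1 p [0.123  0.5358 0.2308] H 77.07 ft [-0.4  0.5  1.1] grip 0.0851 q [ 64.7  21.8  74.4  -0.   83.9 -12.3]
units [-13.919 -18.498   0.29 ] rows>= 23.15 roll 32.21invalid input
```

```bash

python3 -m jog '[{"linear":[-0.74,-0.44,-0.05],"roll":0},{"linear":[-0.74,-0.44,-0.05],"roll":0},{"linear":[-0.74,-0.44,-0.05],"roll":0},{"linear":[-0.74,-0.44,-0.05],"roll":0},{"linear":[-0.74,-0.44,-0.05],"roll":0},{"linear":[-0.74,-0.44,-0.05],"roll":0},{"linear":[-0.74,-0.44,-0.05],"roll":0},{"linear":[-0.74,-0.44,-0.05],"roll":0},{"linear":[-0.74,-0.44,-0.05],"roll":0},{"linear":[-0.74,-0.44,-0.05],"roll":0},{"linear":[-0.74,-0.44,-0.05],"roll":0},{"linear":[-0.74,-0.44,-0.05],"roll":0}]' 1
python3 -c "
from h import *
go((.5,-.31,.22),-84)"
```

```text
time_s: 1.1
position: [0.4229, 0.2492, 0.2552]
tool_rot: [[-0.975, 0.224, -0.001], [0.224, 0.975, -0.0], [0.001, -0.0, -1.0]]
ft_force: [0.9, 0.7, -0.0]
grip_width: 0.0853
gripper_force: 0.0
t 1.1 p [0.4229 0.2492 0.2552] H 77.05 ft [ 0.9  0.7 -0. ] grip 0.0853 q [ 16.7  14.8  80.7   0.   84.5 -60.4]
units [ -5.011 -13.192   0.881] rows>= 14.14 roll 32.21
```

```bash

python3 -m jog '[{"linear":[-0.3,-0.8,0],"roll":0},{"linear":[-0.3,-0.8,0],"roll":0},{"linear":[-0.3,-0.8,0],"roll":0},{"linear":[-0.3,-0.8,0],"roll":0},{"linear":[-0.3,-0.8,0],"roll":0},{"linear":[-0.3,-0.8,0],"roll":0},{"linear":[-0.3,-0.8,0],"roll":0},{"linear":[-0.3,-0.8,0],"roll":0},{"linear":[-0.3,-0.8,0],"roll":0},{"linear":[-0.3,-0.8,0],"roll":0},{"linear":[-0.3,-0.8,0],"roll":0},{"linear":[-0.3,-0.8,0],"roll":0}]' >/dev/null
for i in 1 2; do :; done
python3 -m jog '[{"linear":[0,0,0],"roll":1},{"linear":[0,0,0],"roll":1},{"linear":[0,0,0],"roll":1},{"linear":[0,0,0],"roll":1},{"linear":[0,0,0],"roll":1},{"linear":[0,0,0],"roll":1},{"linear":[0,0,0],"roll":1},{"linear":[0,0,0],"roll":1},{"linear":[0,0,0],"roll":1},{"linear":[0,0,0],"roll":1},{"linear":[0,0,0],"roll":1},{"linear":[0,0,0],"roll":1}]' > /dev/null
python3 -m jog '[{"linear":[0,0,0],"roll":1},{"linear":[0,0,0],"roll":1},{"linear":[0,0,0],"roll":1},{"linear":[0,0,0],"roll":1},{"linear":[0,0,0],"roll":1},{"linear":[0,0,0],"roll":1},{"linear":[0,0,0],"roll":1},{"linear":[0,0,0],"roll":1},{"linear":[0,0,0],"roll":1},{"linear":[0,0,0],"roll":1},{"linear":[0,0,0],"roll":1},{"linear":[0,0,0],"roll":1}]' > /dev/null
python3 -m jog '[{"linear":[0,0,0],"roll":1},{"linear":[0,0,0],"roll":1},{"linear":[0,0,0],"roll":1},{"linear":[0,0,0],"roll":1},{"linear":[0,0,0],"roll":1},{"linear":[0,0,0],"roll":1},{"linear":[0,0,0],"roll":1},{"linear":[0,0,0],"roll":1}]' 
python3 -c "
from h import *
go((.5,-.31,.17),-84)"
```

```text
time_s: 4.77
position: [0.4763, -0.1557, 0.255]
tool_rot: [[0.993, 0.119, -0.001], [0.119, -0.993, 0.0], [-0.001, -0.001, -1.0]]
ft_force: [-1.0, 0.3, -0.2]
grip_width: 0.0851
gripper_force: 0.0
t 4.77 p [ 0.4763 -0.1557  0.255 ] H -83.18 ft [-1.   0.3 -0.2] grip 0.0851 q [-31.7  15.9  79.3  -0.   84.9  51.5]
units [0.133 3.901 2.123] rows>= 4.44 roll 0.16
```

```bash

python3 -m jog '[{"linear":[0.03,0.78,0.42],"roll":0},{"linear":[0.03,0.78,0.42],"roll":0},{"linear":[0.03,0.78,0.42],"roll":0},{"linear":[0.03,0.78,0.42],"roll":0},{"linear":[0.03,0.78,0.42],"roll":0},{"linear":[0,0,0],"roll":0}]' >/dev/null
python3 - <<'E'
from h import *
import cv2
go((.4995,-.3095,.112))
a=optics.get_image('top')[170:290,240:400];b=optics.get_image('scene')[110:230,240:400]
c=cv2.resize(np.hstack([a,b]),None,fx=2.5,fy=2.5,interpolation=cv2.INTER_CUBIC)
cv2.imwrite('pics/g1.png',cv2.cvtColor(c,cv2.COLOR_RGB2BGR))
E
```

```text
t 5.27 p [ 0.5006 -0.3139  0.1669] H -83.15 ft [-0.2 -0.2 -0.6] grip 0.0855 q [-43.5  28.9  73.4  -0.1  77.9  39.6]
units [-0.009 -0.107  1.374] rows>= 1.38 roll None
```

View pics/g1.png

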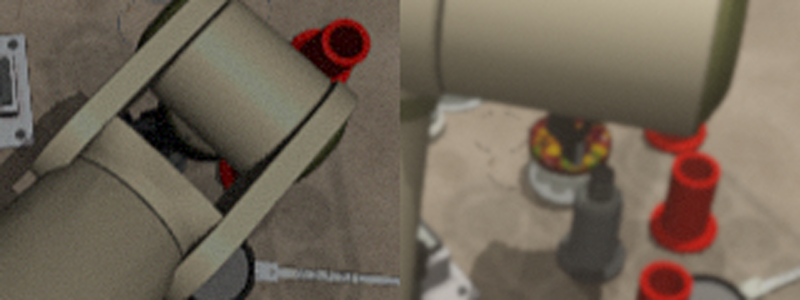

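The arm hides the drift from the top view, and the scene view shows the head free at about (602,180) in the crop under the fingers. Descending and closing.

```bash

python3 -m jog '[{"linear":[0,-0.11,0.3],"roll":0},{"linear":[0,0,0.4],"roll":0},{"linear":[0,0,0.4],"roll":0},{"linear":[0,0,0.27],"roll":0},{"linear":[0,0,0],"roll":0}]'
python3 -m jog '[{"linear":[0,0,0],"roll":0},{"linear":[0,0,0],"roll":0},{"linear":[0,0,0],"roll":0},{"linear":[0,0,0],"roll":0},{"linear":[0,0,0],"roll":0},{"linear":[0,0,0],"roll":0},{"linear":[0,0,0],"roll":0},{"linear":[0,0,0],"roll":0}]' -1 40
```

```text
time_s: 5.78
position: [0.5004, -0.3037, 0.1154]
tool_rot: [[0.992, 0.124, -0.002], [0.124, -0.992, 0.002], [-0.002, -0.002, -1.0]]
ft_force: [-0.1, -0.0, 0.3]
grip_width: 0.0856
gripper_force: 0.0
time_s: 6.45
position: [0.5015, -0.3068, 0.1176]
tool_rot: [[0.992, 0.123, 0.002], [0.123, -0.992, -0.003], [0.002, 0.003, -1.0]]
ft_force: [0.2, -6.0, 4.8]
grip_width: 0.0242
gripper_force: 41.2
```

```bash

python3 -m jog '[{"linear":[0,0,0],"roll":0},{"linear":[0,0,0],"roll":0},{"linear":[0,0,0],"roll":0}]' - 40
python3 -m jog '[{"linear":[0,0,-0.1],"roll":0},{"linear":[0,0,-0.1],"roll":0},{"linear":[0,0,0],"roll":0}]' - 40
```

```text
time_s: 6.7
position: [0.5015, -0.3068, 0.1176]
tool_rot: [[0.992, 0.123, 0.002], [0.123, -0.992, -0.003], [0.002, 0.003, -1.0]]
ft_force: [0.9, -4.6, 5.5]
grip_width: 0.0246
gripper_force: 41.2
time_s: 6.95
position: [0.5013, -0.3066, 0.1252]
tool_rot: [[0.992, 0.123, 0.001], [0.123, -0.992, -0.002], [0.001, 0.002, -1.0]]
ft_force: [1.3, -5.0, -0.8]
grip_width: 0.0242
gripper_force: 40.8
```

```bash

python3 -m jog '[{"linear":[0,0.08,0],"roll":0},{"linear":[0,0,-0.1],"roll":0},{"linear":[0,0,-0.2],"roll":0},{"linear":[0,0,0],"roll":0}]' - 60
python3 -m jog '[{"linear":[0,0,-0.4],"roll":0},{"linear":[0,0,-0.4],"roll":0},{"linear":[0,0,-0.4],"roll":0},{"linear":[0,0,0],"roll":0},{"linear":[0,0,0],"roll":0}]'
```

```text
time_s: 7.28
position: [0.5018, -0.3088, 0.138]
tool_rot: [[0.992, 0.123, 0.001], [0.123, -0.992, -0.001], [0.001, 0.001, -1.0]]
ft_force: [0.3, 0.2, -1.1]
grip_width: 0.0237
gripper_force: 60.8
time_s: 7.7
position: [0.5015, -0.3086, 0.1848]
tool_rot: [[0.992, 0.123, 0.001], [0.123, -0.992, -0.001], [0.001, 0.001, -1.0]]
ft_force: [-0.5, 0.8, -1.0]
grip_width: 0.0241
gripper_force: 60.8
```

```bash

python3 -m jog '[{"linear":[0,0,-0.8],"roll":0},{"linear":[0,0,-0.9],"roll":0},{"linear":[0,0,-0.8],"roll":0},{"linear":[0,0,0],"roll":0}]'
python3 -m jog '[{"linear":[0,-0.6,0],"roll":0},{"linear":[0,-0.7,0],"roll":0},{"linear":[0,-0.7,0],"roll":0},{"linear":[0,-0.7,0],"roll":0},{"linear":[0,-0.7,0],"roll":0},{"linear":[0,-0.7,0],"roll":0},{"linear":[0,-0.7,0],"roll":0},{"linear":[0.3,-0.7,0],"roll":0},{"linear":[0.6,-0.7,0],"roll":0},{"linear":[0.6,-0.7,0],"roll":0},{"linear":[0.6,-0.7,0],"roll":0},{"linear":[0,0,0],"roll":0}]'
python3 -c "
from h import *
go((.5527,.0355,.25))"
```

```text
time_s: 8.03
position: [0.5025, -0.3095, 0.2899]
tool_rot: [[0.992, 0.123, 0.007], [0.123, -0.992, -0.006], [0.006, 0.007, -1.0]]
ft_force: [-0.6, -0.5, -1.7]
grip_width: 0.0239
gripper_force: 60.9
time_s: 9.03
position: [0.549, 0.0081, 0.2823]
tool_rot: [[0.992, 0.128, -0.002], [0.128, -0.992, 0.002], [-0.002, -0.003, -1.0]]
ft_force: [-0.8, 1.3, -2.2]
grip_width: 0.0238
gripper_force: 60.8
t 9.03 p [0.549  0.0081 0.2823] H -82.65 ft [-0.8  1.3 -2.2] grip 0.0238 q [-11.6  20.   68.7   0.1  91.4  71.1]
units [ 0.181 -0.667  0.808] rows>= 1.06 roll None
```

```bash

python3 -m jog '[{"linear":[0.09,-0.33,0.2],"roll":0},{"linear":[0.09,-0.33,0.3],"roll":0},{"linear":[0,0,0.3],"roll":0},{"linear":[0,0,0],"roll":0},{"linear":[0,0,0],"roll":0}]'
python3 - <<'E'
from h import *
import cv2
go((.5527,.0355,.22))
b=optics.get_image('scene')[120:290,90:300];a=optics.get_image('top')[130:300,90:270]
c=cv2.resize(np.hstack([a,b]),None,fx=2,fy=2,interpolation=cv2.INTER_CUBIC)
cv2.imwrite('pics/g2.png',cv2.cvtColor(c,cv2.COLOR_RGB2BGR))
E
```

```text
time_s: 9.45
position: [0.5508, 0.0303, 0.2512]
tool_rot: [[0.992, 0.123, -0.003], [0.123, -0.992, 0.0], [-0.003, -0.001, -1.0]]
ft_force: [0.5, -0.5, -1.1]
grip_width: 0.0244
gripper_force: 60.9
t 9.45 p [0.5508 0.0303 0.2512] H -82.93 ft [ 0.5 -0.5 -1.1] grip 0.0244 q [-9.1 21.3 71.8 -0.  87.1 73.8]
units [ 0.066 -0.122  0.781] rows>= 0.79 roll None
```

View pics/g2.png

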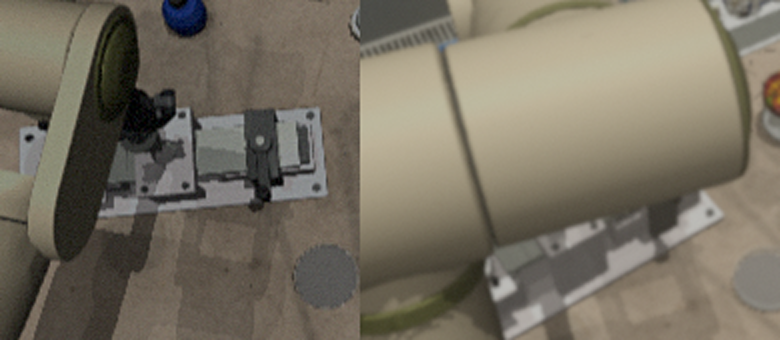

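The view is blocked by the arm again, but the dark gripper appears over the bridge at about (150,125) in the left crop. I go on by the measured numbers and descend, watching the force.

```bash

python3 -m jog '[{"linear":[0.09,-0.14,0],"roll":0},{"linear":[0,0,0.2],"roll":0},{"linear":[0,0,0.3],"roll":0},{"linear":[0,0,0.3],"roll":0},{"linear":[0,0,0.2],"roll":0},{"linear":[0,0,0],"roll":0}]'
python3 -m jog '[{"linear":[0,0,0.2],"roll":0},{"linear":[0,0,0.2],"roll":0},{"linear":[0,0,0.2],"roll":0},{"linear":[0,0,0.2],"roll":0},{"linear":[0,0,0],"roll":0}]'
```

```text
time_s: 10.05
position: [0.5535, 0.0365, 0.2107]
tool_rot: [[0.992, 0.123, -0.003], [0.123, -0.992, 0.0], [-0.003, -0.001, -1.0]]
ft_force: [0.0, 0.1, -1.1]
grip_width: 0.0238
gripper_force: 60.8
time_s: 10.47
position: [0.5535, 0.0365, 0.1787]
tool_rot: [[0.992, 0.123, -0.003], [0.123, -0.992, 0.0], [-0.003, -0.001, -1.0]]
ft_force: [-0.5, -0.0, -1.3]
grip_width: 0.0238
gripper_force: 60.8
```

```bash

python3 -m jog '[{"linear":[0,0,0.15],"roll":0},{"linear":[0,0,0.15],"roll":0},{"linear":[0,0,0.1],"roll":0},{"linear":[0,0,0],"roll":0}]'
python3 -m jog '[{"linear":[0,0,0.1],"roll":0},{"linear":[0,0,0.1],"roll":0},{"linear":[0,0,0],"roll":0}]'
```

```text
time_s: 10.8
position: [0.5538, 0.0364, 0.1636]
tool_rot: [[0.992, 0.123, -0.001], [0.123, -0.992, 0.0], [-0.001, -0.0, -1.0]]
ft_force: [-0.8, 0.1, -1.0]
grip_width: 0.0237
gripper_force: 60.9
time_s: 11.05
position: [0.5544, 0.0358, 0.1561]
tool_rot: [[0.992, 0.123, 0.0], [0.123, -0.992, -0.001], [0.0, 0.001, -1.0]]
ft_force: [0.9, -3.3, -1.6]
grip_width: 0.0237
gripper_force: 60.9
```

```bash

python3 -m jog '[{"linear":[0,0.02,0.1],"roll":0},{"linear":[0,0.02,0.1],"roll":0},{"linear":[0,0,0],"roll":0}]'
python3 -m jog '[{"linear":[0,0.02,0.1],"roll":0},{"linear":[0,0.02,0.1],"roll":0},{"linear":[0,0,0],"roll":0}]'
```

```text
time_s: 11.3
position: [0.5542, 0.0349, 0.1477]
tool_rot: [[0.992, 0.123, -0.001], [0.123, -0.992, 0.001], [-0.001, -0.001, -1.0]]
ft_force: [1.2, -0.2, -2.9]
grip_width: 0.0238
gripper_force: 60.8
time_s: 11.55
position: [0.5541, 0.0338, 0.1395]
tool_rot: [[0.992, 0.123, -0.002], [0.123, -0.992, 0.001], [-0.002, -0.002, -1.0]]
ft_force: [1.0, 4.0, -1.7]
grip_width: 0.0237
gripper_force: 60.8
```

```bash

python3 -m jog '[{"linear":[0,0.01,0.1],"roll":0},{"linear":[0,0.01,0.1],"roll":0},{"linear":[0,0,0],"roll":0}]'
python3 -m jog '[{"linear":[0,0.01,0.1],"roll":0},{"linear":[0,0,0.07],"roll":0},{"linear":[0,0,0],"roll":0}]'
```

```text
time_s: 11.8
position: [0.5544, 0.0329, 0.1315]
tool_rot: [[0.992, 0.123, -0.001], [0.123, -0.992, 0.001], [-0.001, -0.001, -1.0]]
ft_force: [1.5, 5.7, -2.3]
grip_width: 0.0239
gripper_force: 60.7
time_s: 12.05
position: [0.5545, 0.0328, 0.1248]
tool_rot: [[0.992, 0.123, -0.001], [0.123, -0.992, 0.002], [-0.001, -0.002, -1.0]]
ft_force: [2.1, 7.7, -2.9]
grip_width: 0.0239
gripper_force: 60.8
```

```bash

python3 -m jog '[{"linear":[0,0,0.06],"roll":0},{"linear":[0,0,0.06],"roll":0},{"linear":[0,0,0],"roll":0}]'
python3 -m jog '[{"linear":[0,-0.03,0.06],"roll":0},{"linear":[0,0,0],"roll":0},{"linear":[0,0,0],"roll":0}]'
```

```text
time_s: 12.3
position: [0.5553, 0.0326, 0.1223]
tool_rot: [[0.992, 0.123, 0.003], [0.123, -0.992, 0.001], [0.003, -0.001, -1.0]]
ft_force: [-0.6, 5.9, 11.2]
grip_width: 0.0239
gripper_force: 62.2
time_s: 12.55
position: [0.5559, 0.033, 0.1222]
tool_rot: [[0.992, 0.123, 0.006], [0.123, -0.992, -0.001], [0.006, 0.002, -1.0]]
ft_force: [-5.7, 2.6, 28.4]
grip_width: 0.0234
gripper_force: 64.0
```

```bash

python3 -m jog '[{"linear":[0,0,0],"roll":0},{"linear":[0,0,0],"roll":0},{"linear":[0,0,0],"roll":0},{"linear":[0,0,0],"roll":0},{"linear":[0,0,0],"roll":0}]' 1
python3 -m jog '[{"linear":[0,0,-0.4],"roll":0},{"linear":[0,0,-0.4],"roll":0},{"linear":[0,0,-0.4],"roll":0},{"linear":[0,0,0],"roll":0}]'
python3 -m jog '[{"linear":[0,0,0],"roll":0},{"linear":[0,0,0],"roll":0},{"linear":[0,0,0],"roll":0},{"linear":[0,0,0],"roll":0},{"linear":[0,0,0],"roll":0},{"linear":[0,0,0],"roll":0},{"linear":[0,0,0],"roll":0},{"linear":[0,0,0],"roll":0},{"linear":[0,0,0],"roll":0}]' -1
```

```text
time_s: 12.97
position: [0.5544, 0.033, 0.1181]
tool_rot: [[0.992, 0.123, -0.001], [0.123, -0.992, -0.0], [-0.001, 0.0, -1.0]]
ft_force: [-0.5, 0.0, 0.2]
grip_width: 0.0824
gripper_force: 0.0
time_s: 13.3
position: [0.5557, 0.033, 0.169]
tool_rot: [[0.992, 0.123, 0.005], [0.123, -0.992, -0.001], [0.005, 0.002, -1.0]]
ft_force: [0.1, -1.0, 0.5]
grip_width: 0.0859
gripper_force: 0.0
time_s: 14.05
position: [0.5545, 0.0332, 0.1665]
tool_rot: [[0.992, 0.123, -0.0], [0.123, -0.992, -0.0], [-0.0, 0.0, -1.0]]
ft_force: [-0.2, 0.8, 0.4]
grip_width: -0.0002
gripper_force: 0.0
```

Now press down on the top to confirm it is home (expect contact at 0.147).

```bash

python3 -m jog '[{"linear":[0,0,0.2],"roll":0},{"linear":[0,0,0.2],"roll":0},{"linear":[0,0,0.06],"roll":0},{"linear":[0,0,0],"roll":0}]'
python3 -m jog '[{"linear":[0,0,0.06],"roll":0},{"linear":[0,0,0.06],"roll":0},{"linear":[0,0,0],"roll":0}]'
```

```text
time_s: 14.38
position: [0.5543, 0.0332, 0.1473]
tool_rot: [[0.992, 0.123, -0.001], [0.123, -0.992, 0.0], [-0.001, -0.0, -1.0]]
ft_force: [-0.2, -0.8, 0.3]
grip_width: -0.0001
gripper_force: 0.0
time_s: 14.63
position: [0.5551, 0.0333, 0.1465]
tool_rot: [[0.992, 0.123, 0.004], [0.123, -0.992, -0.001], [0.004, 0.001, -1.0]]
ft_force: [-7.7, 1.3, 26.7]
grip_width: -0.0002
gripper_force: 13.5
```

```bash

python3 -m jog '[{"linear":[0,0,-0.5],"roll":0},{"linear":[0,0,-0.7],"roll":0},{"linear":[0,0,-0.3],"roll":0},{"linear":[-0.4,0.6,0],"roll":0},{"linear":[-0.4,0.6,0],"roll":0},{"linear":[-0.4,0.7,0],"roll":0},{"linear":[-0.4,0.6,0],"roll":0},{"linear":[-0.2,0.6,0],"roll":0},{"linear":[0,0,0],"roll":0},{"linear":[0,0,0],"roll":0}]' -0.18
python3 - <<'E'
from h import *
import cv2
go((.4987,-.1021,.122),-82)
b=optics.get_image('scene')[120:290,90:300];a=optics.get_image('top')[150:320,110:290]
c=cv2.resize(np.hstack([a,b]),None,fx=2,fy=2,interpolation=cv2.INTER_CUBIC)
cv2.imwrite('pics/g3.png',cv2.cvtColor(c,cv2.COLOR_RGB2BGR))
E
```

```text
time_s: 15.47
position: [0.4981, -0.0996, 0.2031]
tool_rot: [[0.993, 0.121, -0.0], [0.121, -0.993, 0.0], [-0.0, -0.0, -1.0]]
ft_force: [-0.2, 0.0, 0.1]
grip_width: 0.0348
gripper_force: 0.0
t 15.47 p [ 0.4981 -0.0996  0.2031] H -83.07 ft [-0.2  0.   0.1] grip 0.0348 q [-24.7  19.   83.7   0.   77.3  58.4]
units [0.007 0.066 2.026] rows>= 2.03 roll -0.21
```

View pics/g3.png

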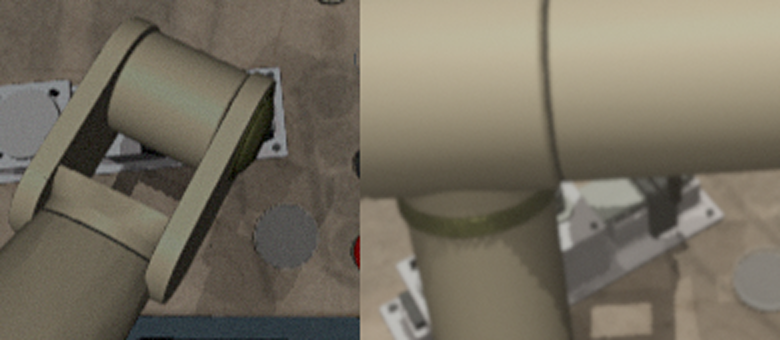

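The arm hides the bridge and most of the lever, so I can't check the alignment here. Descending in steps and reading the force.

```bash

python3 -m jog '[{"linear":[0,0.06,0.3],"roll":0},{"linear":[0,0,0.4],"roll":0},{"linear":[0,0,0.4],"roll":0},{"linear":[0,0,0.2],"roll":0},{"linear":[0,0,0.1],"roll":0},{"linear":[0,0,0],"roll":0}]'
python3 -m jog '[{"linear":[0,0,0.2],"roll":0},{"linear":[0,0,0.2],"roll":0},{"linear":[0,0,0.2],"roll":0},{"linear":[0,0,0],"roll":0}]'
```

```text
time_s: 16.07
position: [0.4986, -0.1004, 0.1468]
tool_rot: [[0.992, 0.124, -0.001], [0.124, -0.992, 0.001], [-0.001, -0.001, -1.0]]
ft_force: [1.1, 0.2, -0.3]
grip_width: 0.0347
gripper_force: 0.0
time_s: 16.4
position: [0.498, -0.1008, 0.1218]
tool_rot: [[0.992, 0.123, -0.002], [0.123, -0.992, 0.001], [-0.002, -0.001, -1.0]]
ft_force: [-0.5, -0.2, -1.1]
grip_width: 0.0351
gripper_force: 0.0
```

```bash

python3 -m jog '[{"linear":[0.007,0.153,0],"roll":-1},{"linear":[0.007,0.153,0],"roll":-1},{"linear":[0.007,0.153,0],"roll":-1},{"linear":[0.007,0.153,0],"roll":-1},{"linear":[0.007,0.153,0],"roll":-1},{"linear":[0.007,0.153,0],"roll":-1},{"linear":[0,0,0],"roll":0}]'
cat >> h.py <<'E'
def arc():
    P=np.array([.568,-.0918]);s=env.observe();v=np.array(s['position'])[:2]-P;R=np.array(s['tool_rot'])
    print('r',np.hypot(*v)*1e3,'theta',(np.degrees(np.arctan2(v[1],v[0]))-186.2)%360,'roll th',(np.degrees(np.arctan2(R[1,1],R[0,1]))+83.8)%360)
E
python3 -c "
from h import *
arc()"
```

```text
time_s: 16.98
position: [0.5127, -0.1353, 0.1232]
tool_rot: [[0.796, 0.605, 0.0], [0.605, -0.796, 0.0], [0.0, -0.0, -1.0]]
ft_force: [0.3, -0.6, 0.1]
grip_width: 0.0348
gripper_force: 0.0
r 70.35988522553933 theta 31.97864572338898 roll th 31.006422764432834
```

```bash

python3 -m jog '[{"linear":[0.007,0.153,0],"roll":-1},{"linear":[0.007,0.153,0],"roll":-1},{"linear":[0.007,0.153,0],"roll":-1},{"linear":[0.007,0.153,0],"roll":-1},{"linear":[0.007,0.153,0],"roll":-1},{"linear":[0.007,0.153,0],"roll":-1},{"linear":[0.007,0.153,0],"roll":-1},{"linear":[0.007,0.153,0],"roll":-1},{"linear":[0.007,0.153,0],"roll":-1},{"linear":[0.007,0.153,0],"roll":-1},{"linear":[0,0,0],"roll":0}]'
python3 - <<'E'
from h import *
import cv2
arc()
b=optics.get_image('scene')[120:290,90:300];a=optics.get_image('top')[150:320,110:290]
c=cv2.resize(np.hstack([a,b]),None,fx=2,fy=2,interpolation=cv2.INTER_CUBIC)
cv2.imwrite('pics/g4.png',cv2.cvtColor(c,cv2.COLOR_RGB2BGR))
E
```

```text
time_s: 17.9
position: [0.5652, -0.1623, 0.1232]
tool_rot: [[0.051, 0.999, -0.0], [0.999, -0.051, 0.0], [0.0, -0.0, -1.0]]
ft_force: [0.1, 0.8, -0.2]
grip_width: 0.0351
gripper_force: 0.0
r 70.50527551720027 theta 81.56383627035734 roll th 80.90187525344975
```

Continue to the stop in small pushes until the force rises.

```bash

python3 -m jog '[{"linear":[0.007,0.153,0],"roll":-1},{"linear":[0.007,0.153,0],"roll":-1},{"linear":[0,0,0],"roll":0}]'
python3 -m jog '[{"linear":[0.007,0.1,0],"roll":0},{"linear":[0,0,0],"roll":0}]'
python3 -c "
from h import *
arc()"
```

```text
time_s: 18.25
position: [0.5772, -0.1618, 0.1233]
tool_rot: [[-0.123, 0.992, 0.0], [0.992, 0.123, -0.0], [-0.0, 0.0, -1.0]]
ft_force: [0.2, -0.3, 0.6]
grip_width: 0.035
gripper_force: 0.0
time_s: 18.42
position: [0.581, -0.1614, 0.1234]
tool_rot: [[-0.119, 0.993, -0.0], [0.993, 0.119, -0.0], [-0.0, -0.0, -1.0]]
ft_force: [-1.5, -0.6, -0.3]
grip_width: 0.0351
gripper_force: 0.5
r 70.76720228116135 theta 94.42471849603413 roll th 90.63457145850228
```

```bash

python3 -m jog '[{"linear":[0.01,0.1,0],"roll":0},{"linear":[0,0,0],"roll":0}]'
python3 -m jog '[{"linear":[0.01,0.08,0],"roll":0},{"linear":[0,0,0],"roll":0}]'
python3 -c "
from h import *
arc()"
```

```text
time_s: 18.58
position: [0.5836, -0.1608, 0.1232]
tool_rot: [[-0.121, 0.993, -0.004], [0.993, 0.121, -0.001], [-0.0, -0.004, -1.0]]
ft_force: [-8.0, -4.2, 2.9]
grip_width: 0.035
gripper_force: 4.5
time_s: 18.75
position: [0.584, -0.1607, 0.123]
tool_rot: [[-0.121, 0.993, -0.011], [0.993, 0.121, -0.002], [-0.0, -0.011, -1.0]]
ft_force: [-23.9, -7.4, 6.5]
grip_width: 0.0353
gripper_force: 12.1
r 70.73544463992143 theta 96.85969996881488 roll th 90.72844822975989
```

```bash

python3 -m jog '[{"linear":[0,-0.15,0],"roll":0},{"linear":[0,-0.1,0],"roll":0},{"linear":[0,0,-0.4],"roll":0},{"linear":[0,0,-0.8],"roll":0},{"linear":[0,0,-0.9],"roll":0},{"linear":[0,0,0],"roll":0}]'
python3 -c "
from h import *
go((.45,-.36,.25))"
```

```text
time_s: 19.25
position: [0.5805, -0.1615, 0.2145]
tool_rot: [[-0.122, 0.992, 0.012], [0.993, 0.122, -0.005], [-0.007, 0.011, -1.0]]
ft_force: [-0.1, -1.1, 0.8]
grip_width: 0.0352
gripper_force: 0.0
t 19.25 p [ 0.5805 -0.1615  0.2145] H 7.01 ft [-0.1 -1.1  0.8] grip 0.0352 q [-26.8  27.5  67.8   0.   84.  -33.8]
units [-4.533 -3.835 -0.9  ] rows>= 6.01 roll None
```

```bash

python3 -m jog '[{"linear":[-0.6,-0.5,-0.2],"roll":0},{"linear":[-0.7,-0.6,-0.2],"roll":0},{"linear":[-0.7,-0.6,-0.2],"roll":0},{"linear":[-0.7,-0.6,-0.2],"roll":0},{"linear":[-0.7,-0.6,0],"roll":0},{"linear":[-0.7,-0.6,0],"roll":0},{"linear":[-0.5,-0.4,0],"roll":0},{"linear":[0,0,0],"roll":0}]' 1
python3 - <<'E'
from h import *
import cv2
go((.5545,.033,.22))
b=optics.get_image('scene')[165:275,140:300];a=optics.get_image('top')[170:280,100:260]
cv2.imwrite('pics/t5.png',a[...,::-1]);cv2.imwrite('pics/s5.png',b[...,::-1])
c=cv2.resize(np.hstack([a,b]),None,fx=2.5,fy=2.5,interpolation=cv2.INTER_CUBIC)
cv2.imwrite('pics/g5.png',cv2.cvtColor(c,cv2.COLOR_RGB2BGR))
E
```

```text
time_s: 19.92
position: [0.4439, -0.3663, 0.2391]
tool_rot: [[-0.117, 0.993, 0.0], [0.993, 0.117, -0.001], [-0.001, 0.0, -1.0]]
ft_force: [-1.5, -0.3, -0.4]
grip_width: 0.0852
gripper_force: 0.0
t 19.92 p [ 0.4439 -0.3663  0.2391] H 6.73 ft [-1.5 -0.3 -0.4] grip 0.0852 q [-51.3  24.1  69.4  -0.   86.5 -58. ]
units [9.591 3.915 0.466] rows>= 10.37 roll None
```

View pics/g5.png

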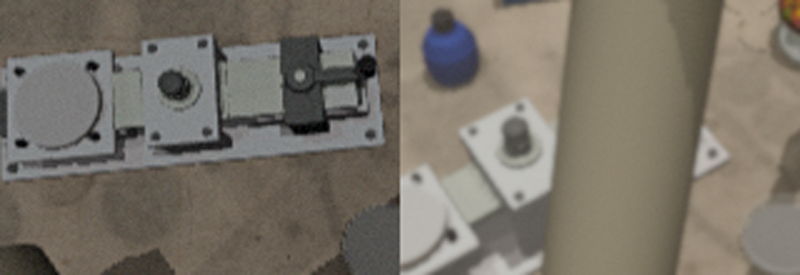

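The crop shows the lever closed along -y with its knob at (368,66), and the drift home with its flange flat on the bridge at (176,84). Next I compute the lever angle and go back to the drift.

```bash

python3 - <<'E'
from h import *
u=np.array([.108,-.994,0]);P=np.array([.568,-.0918,0])
for d in(-6,-3,0,3):
  a=np.radians(d);R=np.array([[np.cos(a),-np.sin(a)],[np.sin(a),np.cos(a)]])
  k=P.copy();k[:2]+=.07*R@u[:2];k[2]=.153;print(d,proj('top',k))
print('measured',100+368/2.5,170+66/2.5)
E
python3 -m jog '[{"linear":[0.8,0.326,0],"roll":0},{"linear":[0.8,0.326,0],"roll":0},{"linear":[0.8,0.326,0],"roll":0},{"linear":[0.8,0.326,0],"roll":0},{"linear":[0.8,0.326,0],"roll":0},{"linear":[0.8,0.326,0],"roll":0},{"linear":[0.8,0.326,0],"roll":0},{"linear":[0.8,0.326,0],"roll":0},{"linear":[0.8,0.326,0],"roll":0},{"linear":[0.8,0.326,0],"roll":0},{"linear":[0.8,0.326,0],"roll":0},{"linear":[0.8,0.326,0],"roll":0}]' 1
python3 -m jog '[{"linear":[0,0,0.5],"roll":0},{"linear":[0,0,0.3],"roll":0},{"linear":[0,0,0],"roll":0}]'
python3 -c "
from h import *
go((.5545,.033,.122))"
```

```text
-6 [246.8012 197.3277]
-3 [246.7795 195.8572]
0 [246.6794 194.3929]
3 [246.5013 192.9387]
measured 247.2 196.4
time_s: 21.02
position: [0.5541, 0.0413, 0.2396]
tool_rot: [[-0.124, 0.992, 0.001], [0.992, 0.124, 0.0], [0.0, 0.001, -1.0]]
ft_force: [0.2, -1.2, -0.1]
grip_width: 0.0852
gripper_force: 0.0
time_s: 21.27
position: [0.553, 0.0401, 0.2051]
tool_rot: [[-0.125, 0.992, -0.004], [0.992, 0.125, 0.001], [0.001, -0.004, -1.0]]
ft_force: [-0.2, 0.2, -0.4]
grip_width: 0.0853
gripper_force: 0.0
t 21.27 p [0.553  0.0401 0.2051] H 7.21 ft [-0.2  0.2 -0.4] grip 0.0853 q [ -8.1  23.5  76.1   0.   80.6 -15.3]
units [-0.184  0.024  2.077] rows>= 2.09 roll None
```

```bash

python3 - <<'E'
from h import *
import cv2
a=cv2.imread('pics/t5.png',0)
print(a[18:36,138:156])
u=np.array([.108,-.994,0]);P=np.array([.568,-.0918,0])
for z in(.113,.153): print(z,proj('top',P+.07*u+[0,0,z])-[100,170],'screw',proj('top',P+[0,0,.115])-[100,170])
E
```

```text
[[135 138 135 141 139  68  55  51  72 117 138 137  71  89  95  96  96  93]
 [135 135 120 132 143 113  99  75 112 140 142 136  71  88  89  98  97  97]
 [132 132 124 111 131 134 130 115 136 140 140 138  84  94  96  94  95  97]
 [129 139 132  86 127 140 136 109 107 102 121 136  92  97  95  93  95  96]
 [132 137 132  69  98 135 109  58  47  40  73 103 101  94  97  96 100  87]
 [130 133 135  75  73 100  57  21  22  19  24  46  84 103 100  94  95  88]
 [138 135 136  85  62  37  19  18  16  15  23  18  60  98  99  95  84  78]
 [137 138 140 104  55  20  21  21  23  33  25  18  43  95  93  89  83  75]
 [106 104 100  87  43  24  19  20  29  18  22  25  58  81  97  90  92  77]
 [ 61  58  63  55  32  33  19  24  30  26  28  19  68  79  94  89  86  86]
 [ 59  61  56  34  32  36   4  17   0  18   5   8  67  67  90  87  85  90]
 [ 66  65  61  54  37  36  31  17   0   1   0  17  88  71  97  97  98  99]
 [ 61  68  64  64  58  31  36  30  11   7  24  64 120  82 100 105 103  99]
 [ 48  47  46  46  40  26  30  35  31  80 110 120 135  94 103  99 101 100]
 [ 48  46  47  51  22  13  31  52  68 118 139 140 139  96  99  99  98  97]
 [ 61  94  98 102  35  20  33  54  73 128 136 133 135 106  98  96  94  97]
 [119 124 128 129  60  18  40  58  73 125 134 134 138 125  91  97  96  99]
 [138 138 140 139  75  40  61 103  80 125 128 132 137 133  92  96  95  98]]
0.113 [147.1011  27.6949] screw [119.6762  30.1893]
0.153 [146.6794  24.3929] screw [119.6762  30.1893]
```

The arm's midline matches the closed direction to about 0.5°, and the stop was felt at 24 N. The lever is closed, so I grip the drift.

```bash

python3 -m jog '[{"linear":[-0.18,0.02,0.4],"roll":0},{"linear":[0,0,0.5],"roll":0},{"linear":[0,0,0.5],"roll":0},{"linear":[0,0,0.4],"roll":0},{"linear":[0,0,0.2],"roll":0},{"linear":[0,0,0],"roll":0},{"linear":[0,0,0],"roll":0}]'
python3 -c "
from h import *
go((.5545,.033,.122))"
```

```text
time_s: 21.85
position: [0.5561, 0.031, 0.1282]
tool_rot: [[-0.123, 0.992, 0.001], [0.992, 0.123, -0.0], [-0.0, 0.001, -1.0]]
ft_force: [1.7, 0.1, 0.9]
grip_width: 0.0851
gripper_force: 0.0
t 21.85 p [0.5561 0.031  0.1282] H 7.07 ft [1.7 0.1 0.9] grip 0.0851 q [ -9.   27.9  82.5   0.   69.5 -16.1]
units [ 0.054 -0.035  0.155] rows>= 0.17 roll None
```

```bash

python3 -m jog '[{"linear":[0.05,-0.035,0.14],"roll":0},{"linear":[0,0,0],"roll":0},{"linear":[0,0,0],"roll":0},{"linear":[0,0,0],"roll":0},{"linear":[0,0,0],"roll":0},{"linear":[0,0,0],"roll":0},{"linear":[0,0,0],"roll":0},{"linear":[0,0,0],"roll":0},{"linear":[0,0,0],"roll":0}]' -1 60
python3 -c "
from h import *
go((.5545,.033,.122))"
```

```text
time_s: 22.6
position: [0.5544, 0.0325, 0.1223]
tool_rot: [[-0.123, 0.992, 0.001], [0.992, 0.123, -0.0], [-0.0, 0.001, -1.0]]
ft_force: [-0.9, -0.1, 6.4]
grip_width: 0.0234
gripper_force: 59.2
t 22.6 p [0.5544 0.0325 0.1223] H 7.06 ft [-0.9 -0.1  6.4] grip 0.0234 q [ -8.9  28.2  83.2  -0.   68.5 -15.9]
units [0.012 0.004 0.007] rows>= 0.01 roll None
```

Centred, with almost no side force. Drawing it out.

```bash

python3 -m jog '[{"linear":[0,0,-0.15],"roll":0},{"linear":[0,0,-0.2],"roll":0},{"linear":[0,0,-0.2],"roll":0},{"linear":[0,0,0],"roll":0}]'
python3 -m jog '[{"linear":[0,0,-0.4],"roll":0},{"linear":[0,0,-0.6],"roll":0},{"linear":[0,0,-0.8],"roll":0},{"linear":[0,0,-0.9],"roll":0},{"linear":[0,0,-0.8],"roll":0},{"linear":[0,0,0],"roll":0},{"linear":[0,0,0],"roll":0}]'
python3 -c "
from h import *
go((.5015,-.3088,.29))"
```

```text
time_s: 22.93
position: [0.5547, 0.0325, 0.1455]
tool_rot: [[-0.123, 0.992, 0.003], [0.992, 0.123, -0.0], [-0.001, 0.003, -1.0]]
ft_force: [0.4, -0.4, -0.7]
grip_width: 0.0241
gripper_force: 59.2
time_s: 23.52
position: [0.5543, 0.0325, 0.2851]
tool_rot: [[-0.123, 0.992, 0.003], [0.992, 0.123, -0.001], [-0.001, 0.003, -1.0]]
ft_force: [-0.2, 0.0, -2.8]
grip_width: 0.0239
gripper_force: 59.4
t 23.52 p [0.5543 0.0325 0.2851] H 7.07 ft [-0.2  0.  -2.8] grip 0.0239 q [ -8.9  20.5  67.6  -0.   91.8 -15.9]
units [-8.306 -2.36  -0.123] rows>= 8.64 roll None
```

```bash

python3 -m jog '[{"linear":[-0.6,-0.3,0],"roll":0},{"linear":[-0.8,-0.3,0],"roll":0},{"linear":[-0.8,-0.3,0],"roll":0},{"linear":[-0.8,-0.3,0],"roll":0},{"linear":[-0.8,-0.3,0],"roll":0},{"linear":[-0.8,-0.2,0],"roll":0},{"linear":[-0.8,-0.2,0],"roll":0},{"linear":[-0.8,-0.2,0],"roll":0},{"linear":[-0.8,-0.2,0],"roll":0},{"linear":[-0.8,-0.06,0],"roll":0},{"linear":[-0.5,0,0],"roll":0},{"linear":[0,0,0],"roll":0}]'
python3 -m jog '[{"linear":[0,0,0],"roll":0},{"linear":[0,0,0],"roll":0},{"linear":[0,0,0],"roll":0}]' >/dev/null
python3 -c "
from h import *
go((.5015,-.309,.23))"
```

```text
time_s: 24.52
position: [0.5005, -0.312, 0.2808]
tool_rot: [[-0.119, 0.993, -0.003], [0.993, 0.119, 0.002], [0.002, -0.003, -1.0]]
ft_force: [0.1, 0.6, -2.5]
grip_width: 0.0238
gripper_force: 59.4
t 24.77 p [ 0.5012 -0.3074  0.2833] H 7.13 ft [ 0.6  0.8 -1.2] grip 0.0237 q [-43.1  24.1  62.1   0.   93.9 -50.2]
units [-0.043  0.003  1.332] rows>= 1.33 roll None
```

```bash

python3 -m jog '[{"linear":[-0.04,0,0.3],"roll":0},{"linear":[0,0,0.4],"roll":0},{"linear":[0,0,0.4],"roll":0},{"linear":[0,0,0.23],"roll":0},{"linear":[0,0,0],"roll":0},{"linear":[0,0,0],"roll":0}]'
python3 -m jog '[{"linear":[0,0,0.3],"roll":0},{"linear":[0,0,0.4],"roll":0},{"linear":[0,0,0.4],"roll":0},{"linear":[0,0,0.3],"roll":0},{"linear":[0,0,0],"roll":0}]'
python3 -c "
from h import *
go((.5015,-.309,.1176))"
```

```text
time_s: 25.27
position: [0.5016, -0.3096, 0.2308]
tool_rot: [[-0.124, 0.992, -0.0], [0.992, 0.124, 0.0], [0.0, -0.0, -1.0]]
ft_force: [0.3, -0.3, -1.1]
grip_width: 0.0235
gripper_force: 59.4
time_s: 25.68
position: [0.5011, -0.3096, 0.1733]
tool_rot: [[-0.123, 0.992, -0.002], [0.992, 0.123, 0.002], [0.002, -0.002, -1.0]]
ft_force: [-0.1, -0.7, -1.9]
grip_width: 0.0236
gripper_force: 59.4
t 25.68 p [ 0.5011 -0.3096  0.1733] H 7.08 ft [-0.1 -0.7 -1.9] grip 0.0236 q [-43.2  28.4  73.3   0.   78.5 -50.3]
units [0.011 0.014 1.394] rows>= 1.39 roll None
```

```bash

python3 -m jog '[{"linear":[0,0,0.3],"roll":0},{"linear":[0,0,0.3],"roll":0},{"linear":[0,0,0.3],"roll":0},{"linear":[0,0,0],"roll":0},{"linear":[0,0,0],"roll":0}]'
python3 -m jog '[{"linear":[0,0,0.15],"roll":0},{"linear":[0,0,0.15],"roll":0},{"linear":[0,0,0.12],"roll":0},{"linear":[0,0,0],"roll":0},{"linear":[0,0,0],"roll":0}]'
```

```text
time_s: 26.1
position: [0.5018, -0.3104, 0.1397]
tool_rot: [[-0.123, 0.992, 0.001], [0.992, 0.123, -0.001], [-0.001, 0.001, -1.0]]
ft_force: [0.2, -0.4, -1.5]
grip_width: 0.0239
gripper_force: 59.4
time_s: 26.52
position: [0.5014, -0.3101, 0.1215]
tool_rot: [[-0.123, 0.992, -0.0], [0.992, 0.123, 0.0], [0.0, -0.0, -1.0]]
ft_force: [0.3, -0.2, -1.6]
grip_width: 0.024
gripper_force: 59.4
```

```bash

python3 -m jog '[{"linear":[0,0,0.06],"roll":0},{"linear":[0,0,0.06],"roll":0},{"linear":[0,0,0],"roll":0},{"linear":[0,0,0],"roll":0}]'
python3 -m jog '[{"linear":[0,0,0],"roll":0},{"linear":[0,0,0],"roll":0},{"linear":[0,0,0],"roll":0},{"linear":[0,0,0],"roll":0},{"linear":[0,0,0],"roll":0},{"linear":[0,0,0],"roll":0}]' 1
python3 -m jog '[{"linear":[0,0,-0.4],"roll":0},{"linear":[0,0,-0.6],"roll":0},{"linear":[0,0,-0.8],"roll":0},{"linear":[0,0,-0.8],"roll":0},{"linear":[0,0,0],"roll":0}]'
```

```text
time_s: 26.85
position: [0.5017, -0.3103, 0.1173]
tool_rot: [[-0.123, 0.992, 0.001], [0.992, 0.123, -0.001], [-0.001, 0.001, -1.0]]
ft_force: [0.4, 0.9, 1.9]
grip_width: 0.0239
gripper_force: 59.7
time_s: 27.35
position: [0.5014, -0.3101, 0.1169]
tool_rot: [[-0.123, 0.992, -0.0], [0.992, 0.123, 0.0], [0.0, -0.0, -1.0]]
ft_force: [0.2, 0.7, -0.1]
grip_width: 0.0852
gripper_force: 0.0
time_s: 27.77
position: [0.503, -0.3114, 0.2274]
tool_rot: [[-0.123, 0.992, 0.008], [0.992, 0.123, -0.008], [-0.009, 0.007, -1.0]]
ft_force: [1.0, -0.9, 0.9]
grip_width: 0.0856
gripper_force: 0.0
```

```bash

python3 -m jog '[{"linear":[0.8,-0.16,-0.05],"roll":0},{"linear":[0.8,-0.16,-0.05],"roll":0},{"linear":[0.8,-0.16,-0.05],"roll":0},{"linear":[0.8,-0.16,-0.05],"roll":0},{"linear":[0.8,-0.16,-0.05],"roll":0},{"linear":[0.8,-0.16,-0.05],"roll":0},{"linear":[0.8,-0.16,-0.05],"roll":0},{"linear":[0.8,-0.16,-0.05],"roll":0},{"linear":[0.8,-0.16,-0.05],"roll":0},{"linear":[0.8,-0.16,-0.05],"roll":0},{"linear":[0.8,-0.16,0],"roll":0},{"linear":[0.8,-0.16,0],"roll":0}]' >/dev/null
python3 -m jog '[{"linear":[0.8,-0.16,0],"roll":0},{"linear":[0.8,-0.16,0],"roll":0},{"linear":[0.8,-0.16,0],"roll":0},{"linear":[0.8,-0.16,0],"roll":0},{"linear":[0.8,-0.16,0],"roll":0},{"linear":[0.8,-0.16,0],"roll":0},{"linear":[0.8,-0.16,0],"roll":0},{"linear":[0.8,-0.16,0],"roll":0},{"linear":[0,0,0],"roll":0}]'
python3 - <<'E'
from h import *
import cv2
b=optics.get_image('scene')[100:275,100:370];a=optics.get_image('top')[150:300,90:360]
c=cv2.resize(np.vstack([a,b]),None,fx=1.8,fy=1.8,interpolation=cv2.INTER_CUBIC)
cv2.imwrite('pics/g6.png',cv2.cvtColor(c,cv2.COLOR_RGB2BGR)); print(c.shape)
E
```

```text
time_s: 29.52
position: [0.2938, 0.3129, 0.2408]
tool_rot: [[-0.128, 0.992, -0.0], [0.992, 0.128, 0.002], [0.002, 0.0, -1.0]]
ft_force: [-0.3, -0.4, 0.5]
grip_width: 0.0852
gripper_force: 0.0
(585, 486, 3)
```

View pics/g6.png

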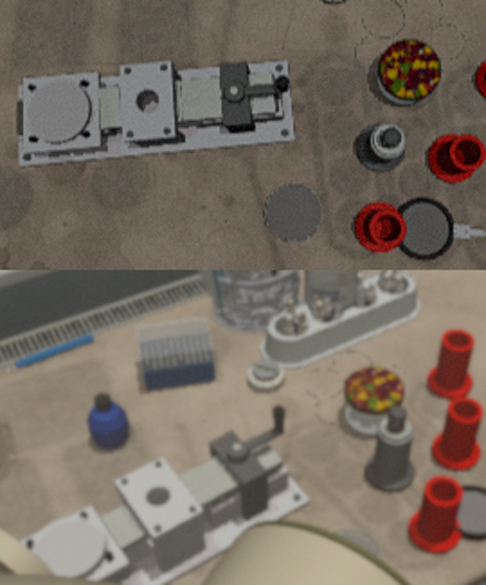

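The drift stands in its grey tube (top 385,140; scene 397,420). The hole looks aligned (147,98), the lever is closed with its knob at (282,84), and the bystanders are unmoved. Handing in.

```bash
python3 -c "
from rig import env
print(env.close_job())"
```

```text
the job is handed in; nothing more can be done
None
```

The drift was pressed home, the lever swung to its closed stop, and the drift stood back in its tube; the job is handed in at about 30 s, with no verdict returned.

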